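Put the hand percussion back in its fitted inserts

ROBOT

A 6-joint arm with a two-finger parallel gripper is mounted at the origin on the work surface. World frame = base frame: x ahead of the robot, y to its left, z up, the work surface at z = 0. Lengths are in m, angles in rad, forces in N, time in s.
With the tool pointing down it reaches from about 0.35 to 0.725 m from the base axis. Payload 6 kg.
Tool frame: the origin (TCP) lies midway between the tips of the shut fingers; the grasp point (between the pads) lies 19 mm behind it (robot.tcp_to_grasp is the z of the grasp point in the tool frame, in m); z points along the fingers, y is the direction in which the jaws open and shut (so a half turn about z gives the same grasp; the last joint's range is limited). The gripper opens to 85 mm and grips with 20 to 120 N. Pads are 22 mm wide; open, the fingers measure 114 mm over their backs; the gripper's body (76 mm by 85 mm) begins 54 mm behind the grasp point. The pads swing forward as they close: fully open they stand 13 mm farther back than shut.
Start: joints at [-0.78, 0.04, 0.085, 0, -1.615, -0.334], TCP at [0.265, -0.538, 0.206] pointing down, gripper open.
Joint ranges: [-2.56, 2.56], [-1.29, 2.01], [-1.08, 1.49], [-3.29, 1.98], [-2.81, -0.18], [-2.99, 2.99]. Speed limits (rad/s): [2.57, 2.57, 3.01, 3.14, 3.14, 3.14].

INTERFACE

Orientations are given as a unit quaternion [w, x, y, z].
In Python, from plant import robot, vision gives the robot as it stands. Calls block until the motion is done:
- robot.movep(position, orientation): joint-space move of the TCP to a pose.
- robot.move_straight(position, attitude=None, rate=0.15, max_force=None): straight line of the TCP; attitude=None keeps the orientation; rate is the mean speed in m/s. With max_force (N) it stops when the force on the tool has changed by that much, and returns True; else False.
- robot.set_joints(angles): joint-space move.
- robot.gripper_open() and robot.close(strength=None): open the fingers fully, or close them until they stop; strength is the grip in N (None keeps the last).
- robot.pause(seconds).
- robot.inverse_kinematics(position, orientation): joint angles nearest the present ones, or None.
- robot.read_state(): the state.
- vision.read_camera(name): name is "scene" or "top" or "wrist"; returns a dict with "img" (400x640x3 uint8, red, green, blue), "fx", "fy", "cx", "cy" (pixels), "k1" (the pictures are not rectified: a ray, as slopes to the right and down, at radius r is drawn at 1 + k1 r^2 times it, then the intrinsics apply), "T" (4x4, takes a point from camera to world coordinates). Camera axes: x right, y up, looking along -z (the intrinsics and any distortion apply to the point x, -y, -z); pixel columns grow to the right and rows downward; lengths in m; the calibration is good to about 2 mm. A picture is of the moment at which its call begins. There is no depth.
A pose or a line that the arm cannot do raises robot.MotionError and nothing moves.
- robot.sign_off(): hands the job in, once; it reports no verdict.
The state is a dict: "time_s": time; "joint_pos": joint angles; "joint_velocities": joint speeds; "effort": joint torques, N m; "tool_pos": TCP position; "orientation": TCP orientation; "wrist_force": force on the tool from outside, world axes, zero at the start; "ft_torque": the same for the moment, N m; "gripper_width": finger opening in m.
Only numpy, scipy, OpenCV 4.12 (cv2) and the standard library are available. Lean on these libraries where they do the work, as an engineer would, in place of code of your own. Each camera call takes 0.05 s, during which the arm holds its last target.

TASK

Put the wood block, the kalimba, the pair of castanets and the cowbell back, each into the foam insert whose cut-out has its shape, lying flat and fully down on the bottom of the cut-out. Do not knock over or shift the brass guitar slide and the round pick tin that stand among them.

Things in the scene. Friction and masses are not known exactly. Their poses are not given: they have to be found in the camera images.
- woodblock: long rectangular brown wooden block with two dark slots along its top, 110 (x) x 38 (y) x 40 (z) mm, about 0.14 kg, loose, lying flat on the table; origin at the centre of its underside, z up, x along its length (either way round will do)
- kalimba: thumb piano: short broad dark wooden box with steel tines on top, 76 (x) x 58 (y) x 34 (z) mm, tines rise 4 mm more, about 0.16 kg, loose; origin at the centre of its underside, z up, x along its length (either way round will do)
- castanets: pair of round castanets lying as one solid dark wooden disc, 56 mm diameter, 38 mm high, edges rounded, about 0.09 kg, loose; origin at the centre of its underside, z up, yaw does not matter
- cowbell: dark steel cowbell lying on its flat side, seen from above a tapered shape 100 mm long (x), 62 mm wide at the open mouth (+x end), 36 mm wide at the closed end (-x end, which carries a small steel stud on top reaching 49 mm high), 40 mm high; the slanting sides are upright faces, 49 mm apart halfway; about 0.24 kg, loose; origin at the middle of its length and width, on its underside, z up
- insert_woodblock: fixed grey foam insert, outside a rectangle 140 (x) x 92 (y) x 16 mm high, origin at the centre of its underside; centred in its top a black-floored recess, 10 mm deep (floor 6 mm above the origin), of 122 (x) x 50 (y) mm for the wood block; 6 mm clear all round
- insert_kalimba: fixed grey foam insert, outside a rectangle 140 (x) x 92 (y) x 16 mm high, origin at the centre of its underside; centred in its top a black-floored recess, 10 mm deep (floor 6 mm above the origin), of 88 (x) x 70 (y) mm for the kalimba; 6 mm clear all round
- insert_castanets: fixed grey foam insert, outside a rectangle 140 (x) x 92 (y) x 16 mm high, origin at the centre of its underside; centred in its top a black-floored recess, 10 mm deep (floor 6 mm above the origin), round, 68 mm diameter, for the castanets; 6 mm clear all round
- insert_cowbell: fixed grey foam insert, outside a rectangle 140 (x) x 92 (y) x 16 mm high, origin at the centre of its underside; centred in its top a black-floored recess, 10 mm deep (floor 6 mm above the origin), tapered, 112 mm long (x), 74 mm wide at its +x end, 48 mm at its -x end, for the cowbell with its mouth at the wide end (it does not go in the other way round); 6 mm clear all round
- slide: brass guitar slide, a tube standing upright, 25 mm diameter, 60 mm high, light and loose, origin at the centre of its underside; to be left where it stands
- pick_tin: low round aluminium tin, 44 mm diameter, 16 mm high, light and loose, origin at the centre of its underside; to be left where it stands
Not all that is in view belongs to the job. What is shaped like the insert_woodblock but green or orange is not meant.

How it is judged:
By the outcome, as a careful person would: the job done as asked, in the order asked, and still so for the second after the job is handed in, with the robot touching nothing.
It also fails if it takes over 102 s, if anything falls off the work surface, if the arm or the gripper's body presses on something with over 40 N, if the wrist force passes 120 N, or if a joint passes its speed limit or range.

## Working session

There is one attempt and no reset: what is moved stays moved. The work goes in short steps, each a Python script; the robot and the scene stay as the last script left them, time stands still between calls to the robot, and variables do not carry over. Pictures are saved under pics/ and viewed, and the job is handed in when it is done.

```bash
ls; mkdir -p pics
python3 - <<'E'
from plant import robot, vision
import cv2
for n in ["scene","top","wrist"]:
    c=vision.read_camera(n); cv2.imwrite(f"pics/{n}0.png",c["img"][:,:,::-1])
    print(n,c["fx"],c["fy"],c["cx"],c["cy"],c["k1"],c["T"].round(3).tolist() if hasattr(c["T"],"round") else c["T"])
print(robot.read_state())
E
```

```text
pics
scene 383.38640649607106 383.38640649607106 319.708531114248 196.1818522511448 0.02425801044988294 [[-0.237, -0.688, 0.686, 1.076], [0.971, -0.156, 0.179, 0.257], [-0.016, 0.709, 0.705, 0.704], [0.0, 0.0, 0.0, 1.0]]
top 485.50787630837385 485.50787630837385 320.858068589854 204.04122059090713 -0.12706876475458043 [[0.016, 0.996, -0.092, 0.305], [-1.0, 0.016, -0.005, 0.094], [-0.003, 0.092, 0.996, 1.532], [0.0, 0.0, 0.0, 1.0]]
wrist 324.8035511532173 324.8035511532173 320.3507771419098 198.16766748536216 -0.009362391983148255 [[-0.441, -0.866, -0.237, 0.204], [0.898, -0.425, -0.118, -0.567], [0.002, -0.265, 0.964, 0.372], [0.0, 0.0, 0.0, 1.0]]
{'time_s': 0.15, 'joint_pos': array([-7.80296249e-01,  4.06850788e-02,  8.40930023e-02, -3.46325080e-04,
       -1.61549214e+00, -3.33714649e-01]), 'joint_velocities': array([-0.00017934, -0.00272421,  0.00246551,  0.00178135,  0.00073647,
        0.00102557]), 'effort': array([-2.12534309e-03, -3.68612981e+01,  3.47691214e+01,  6.93620950e+00,
       -4.36731425e-03,  1.01686229e-05]), 'tool_pos': array([ 0.26458974, -0.53820825,  0.20492903]), 'orientation': array([-1.96826685e-04, -2.26419647e-01,  9.74029619e-01,  6.37063912e-04]), 'wrist_force': array([-0.17761556,  0.78941436, -0.17805316]), 'ft_torque': array([ 0.00346533, -0.00962985, -0.00071599]), 'gripper_width': 0.08535870428930446}
```

View pics/top0.png

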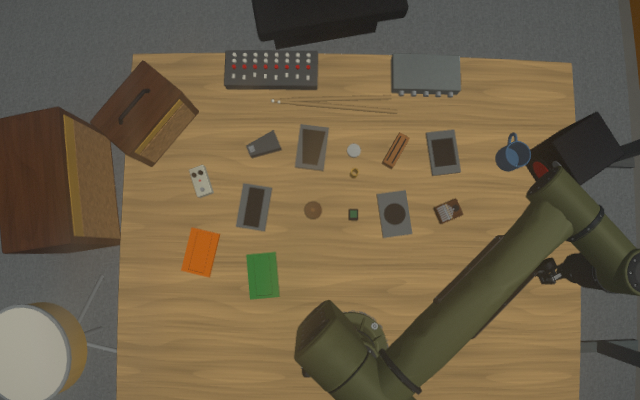

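View pics/scene0.png

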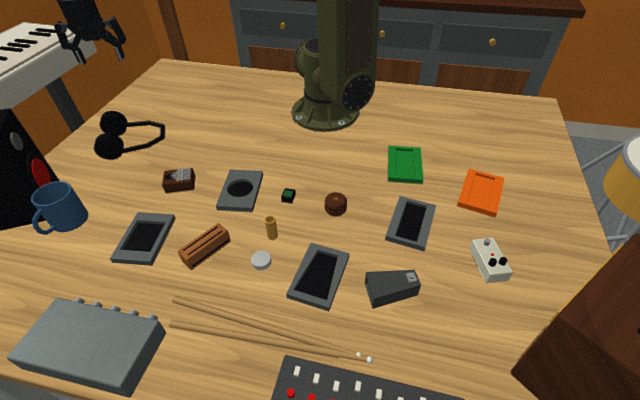

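View pics/wrist0.png

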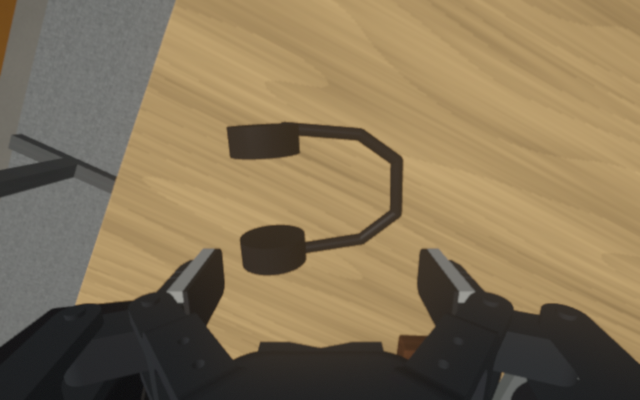

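```bash
cat > h.py <<'E'
from plant import robot, vision
import numpy as np, cv2
def ray(c,uv):
    K=np.array([[c["fx"],0,c["cx"]],[0,c["fy"],c["cy"]],[0,0,1.]])
    uv=np.asarray(uv,float).reshape(-1,1,2)
    p=cv2.undistortPoints(uv,K,np.array([c["k1"],0,0,0,0.]),None,None,None).reshape(-1,2)
    T=np.array(c["T"]); d=np.c_[p[:,0],-p[:,1],-np.ones(len(p))]@T[:3,:3].T
    return T[:3,3],d
def onplane(c,uv,z):
    o,d=ray(c,uv); return (o+d*((z-o[2])/d[:,2:3]))[:,:2]
def proj(c,P):
    T=np.array(c["T"]); q=(np.atleast_2d(P)-T[:3,3])@T[:3,:3]
    q=np.c_[q[:,0],-q[:,1],-q[:,2]]
    x=q[:,:2]/q[:,2:]; r2=(x**2).sum(1,keepdims=True); x=x*(1+c["k1"]*r2)
    return x*[c["fx"],c["fy"]]+[c["cx"],c["cy"]]
def quat(yaw): # tool down, tool y axis direction at angle yaw in world
    # R: y=(cos,sin,0), z=(0,0,-1), x=y cross z
    y=np.array([np.cos(yaw),np.sin(yaw),0]); z=np.array([0,0,-1.]); x=np.cross(y,z)
    from scipy.spatial.transform import Rotation as R
    q=R.from_matrix(np.c_[x,y,z]).as_quat(); return q[[3,0,1,2]]
def jaw(q):
    from scipy.spatial.transform import Rotation as R
    return R.from_quat(np.r_[q[1:],q[0]]).as_matrix()
def save(n,img): cv2.imwrite(f"pics/{n}.png",img[:,:,::-1])
E
python3 - <<'E'
from h import *
i=cv2.imread("pics/top0.png")[110:310,170:490]
cv2.imwrite("pics/top0z.png",cv2.resize(i,None,fx=2.5,fy=2.5,interpolation=cv2.INTER_CUBIC))
import pickle
c=vision.read_camera("top")
pickle.dump(c,open("top.pkl","wb"))
for n,p,z in [("wb",(396,150),.04),("kal",(448,211),.034),("cast",(313,210),.038),("cow",(264,145),.04),("i1",(312,147),.016),("i2",(444,152),.016),("i3",(394,214),.016),("i4",(254,207),.016),("slide",(353,173),.06),("tin",(353,150),.016),("cube",(353,214),.02)]:
    print(n,onplane(c,[p],z).round(3))
E
```

```text
wb [[ 0.616 -0.132]]
kal [[ 0.428 -0.296]]
cast [[0.424 0.125]]
cow [[0.626 0.282]]
i1 [[0.626 0.132]]
i2 [[ 0.618 -0.29 ]]
i3 [[ 0.417 -0.129]]
i4 [[0.432 0.311]]
slide [[0.538 0.003]]
tin [[0.619 0.001]]
cube [[ 0.415 -0.   ]]
```

View pics/top0z.png

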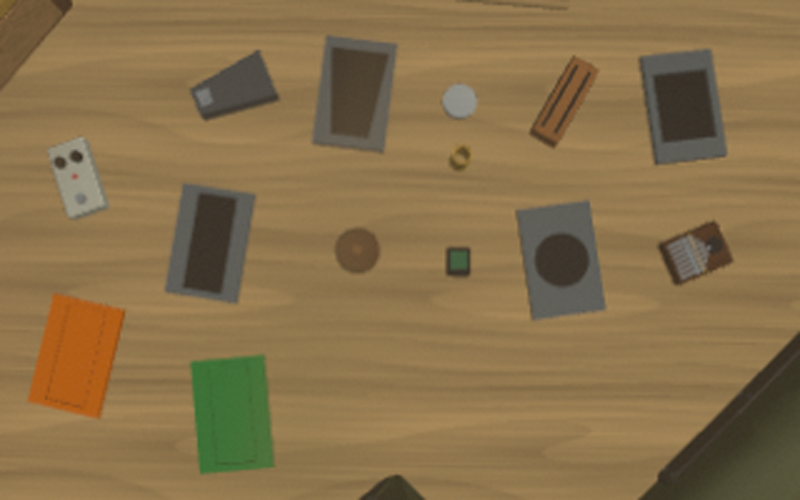

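Run:
```python
from h import *
import pickle
for k,(x,y) in enumerate([(.53,-.21),(.53,.21)]):
    robot.movep([x,y,.30],quat(np.pi/2)); robot.pause(.2)
    c=vision.read_camera("wrist"); pickle.dump(c,open(f"w{k}.pkl","wb")); save(f"w{k}",c["img"])
    s=robot.read_state(); print(s["time_s"],s["joint_pos"].round(2),np.array(c["T"])[:3,3].round(3))
```

```text
2.0417 [-0.03 -0.01  0.21  0.   -1.79 -1.55] [ 0.462 -0.21   0.467]
3.8417 [ 0.73 -0.01  0.21  0.   -1.79 -2.3 ] [0.463 0.21  0.467]
```

View pics/w0.png

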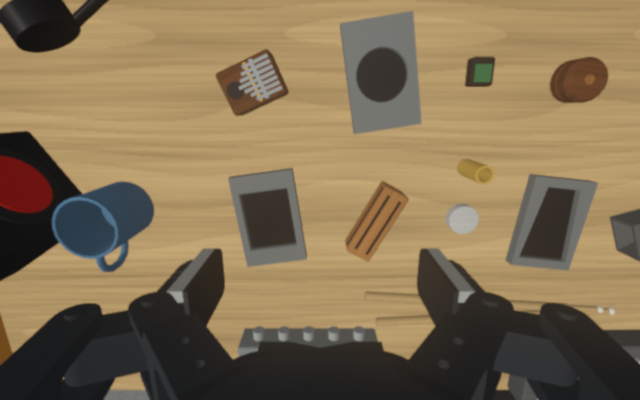

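View pics/w1.png

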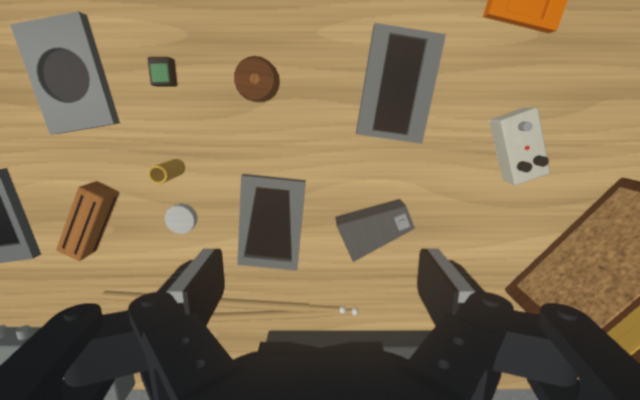

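```bash
cat > m.py <<'E'
from h import *
def seg(c,seed,half=75,thr=22):
    img=c["img"]; x,y=map(int,seed)
    x0,x1,y0,y1=max(x-half,0),min(x+half,639),max(y-half,0),min(y+half,399)
    lab=cv2.cvtColor(cv2.GaussianBlur(img,(3,3),0),cv2.COLOR_RGB2LAB).astype(float)
    tb=np.median(lab[(img[:,:,0]>140)&(img[:,:,2]<130)&(img[:,:,2]>60)&(img[:,:,0]<225)],axis=0)
    d=np.sqrt((((lab-tb)*[.6,1.3,1.3])**2).sum(2)); m=(d>thr).astype(np.uint8)
    m=cv2.morphologyEx(m,cv2.MORPH_CLOSE,np.ones((3,3)))
    w=np.zeros_like(m); w[y0:y1,x0:x1]=m[y0:y1,x0:x1]
    cs,_=cv2.findContours(w,cv2.RETR_EXTERNAL,cv2.CHAIN_APPROX_NONE)
    cs=[k for k in cs if cv2.contourArea(k)>150]
    return max(cs,key=lambda k:cv2.pointPolygonTest(k,(float(x),float(y)),True))
def rect(c,ct,z):
    P=onplane(c,ct.reshape(-1,2)+0.0,z)*1000
    (cx,cy),(w,h),a=cv2.minAreaRect(P.astype(np.float32))
    if w<h: w,h,a=h,w,a+90
    a=(a+90)%180-90
    M=cv2.moments(P.astype(np.float32).reshape(-1,1,2)); 
    return (cx,cy),(w,h),a,(M["m10"]/M["m00"],M["m01"]/M["m00"]),P
E
python3 - <<'E'
from m import *
import pickle
W=[pickle.load(open(f"w{k}.pkl","rb")) for k in (0,1)]; T=pickle.load(open("top.pkl","rb"))
J=[("wb",0,(377,221),.04),("wb",1,(85,221),.04),("kal",0,(252,82),.034),("cast",1,(257,79),.038),("cast",0,(579,80),.038),("cow",1,(375,229),.04),
("i_wb",1,(401,83),.016),("i_kal",0,(268,218),.016),("i_cast",0,(381,73),.016),("i_cast",1,(63,72),.016),("i_cow",1,(271,222),.016),("i_cow",0,(550,222),.016),("tin",0,(462,219),.016),("tin",1,(180,219),.016)]
J+= [("wb",2,(396,150),.04),("kal",2,(448,211),.034),("cast",2,(313,210),.038),("cow",2,(264,145),.04),("i_wb",2,(254,207),.016),("i_kal",2,(444,152),.016),("i_cast",2,(394,214),.016),("i_cow",2,(312,147),.016),("slide",2,(353,173),.06),("tin",2,(353,150),.016)]
C=W+[T]; v=[c["img"].copy() for c in C]
for n,k,s,h in J:
    ct=seg(C[k],s,half=75 if k<2 else 35); cv2.drawContours(v[k],[ct],-1,(255,0,255),1)
    a,b,ang,cen,P=rect(C[k],ct,h/2)
    print(n,k,"rect",np.round(a,1),"size",np.round(b,1),"ang",round(ang,1),"cent",np.round(cen,1))
for k in range(3): save(f"seg{k}",v[k] if k<2 else cv2.resize(v[k][110:310,170:490],None,fx=2.5,fy=2.5))
E
```

```text
wb 0 rect [ 619.2 -130.1] size [111.9  46.8] ang -29.2 cent [ 615.1 -129.6]
wb 1 rect [ 620.4 -130.9] size [131.2  53.3] ang -28.8 cent [ 619.5 -130.7]
kal 0 rect [ 429.7 -299.6] size [80.5 62.3] ang -66.1 cent [ 429.4 -299.5]
cast 1 rect [425.3 126.9] size [59.  56.6] ang 89.8 cent [425.3 126.9]
cast 0 rect [426.1 128.4] size [74.3 56.6] ang -78.9 cent [425.5 128.6]
cow 1 rect [628.1 289.8] size [104.2  76.1] ang -65.7 cent [630.2 286.9]
i_wb 1 rect [432.4 315. ] size [141.5  94.8] ang -8.1 cent [432.4 315. ]
i_kal 0 rect [ 620.3 -287.2] size [143.7  95.1] ang 8.0 cent [ 620.1 -287.2]
i_cast 0 rect [ 418.3 -128.5] size [141.5  94.5] ang 8.9 cent [ 418.1 -128.4]
i_cast 1 rect [ 417.8 -129.1] size [142.5 103.1] ang 8.9 cent [ 417.8 -129.1]
i_cow 1 rect [628.3 134.2] size [145.1  93.4] ang -6.4 cent [628.2 134.1]
i_cow 0 rect [628.6 134.7] size [143.7 104.1] ang -6.3 cent [628.3 134.9]
tin 0 rect [619.8   1.2] size [48.4 42.3] ang 49.5 cent [620.    1.2]
tin 1 rect [619.8   0.8] size [49.6 42.3] ang -49.6 cent [619.8   0.9]
wb 2 rect [ 617.1 -128.5] size [109.1  34. ] ang -27.5 cent [ 608.7 -124.1]
kal 2 rect [ 429.7 -299.8] size [83.  57.6] ang -66.3 cent [ 429.7 -299.7]
cast 2 rect [425.6 126.5] size [50.2 46.9] ang 0.9 cent [426.  126.3]
cow 2 rect [626.3 287.8] size [100.3  68.4] ang -64.6 cent [629.6 285.2]
i_wb 2 rect [434.3 313.3] size [138.6  92.1] ang -8.0 cent [434.2 313.3]
i_kal 2 rect [ 619.4 -287.9] size [140.5  95.6] ang 7.4 cent [ 619.5 -287.9]
i_cast 2 rect [ 419.7 -130.2] size [137.5  92.5] ang 8.8 cent [ 419.6 -130.2]
i_cow 2 rect [628.3 133.7] size [139.9  89.3] ang -6.2 cent [628.4 133.7]
slide 2 rect [603.4  99.5] size [99.1 25.2] ang 0.9 cent [608.8 102. ]
tin 2 rect [625.9  98.2] size [136.6  28.9] ang 1.0 cent [634.  101.3]
```

View pics/seg0.png

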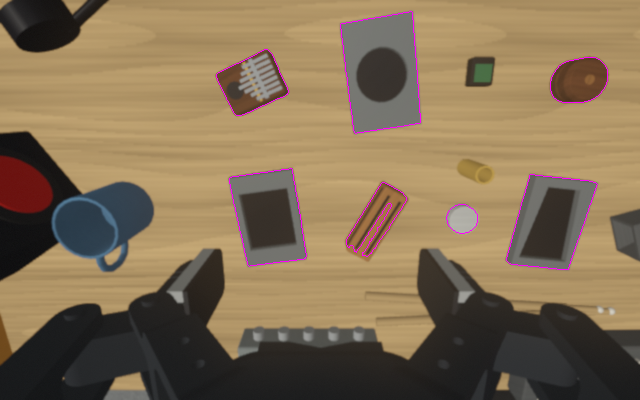

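View pics/seg1.png

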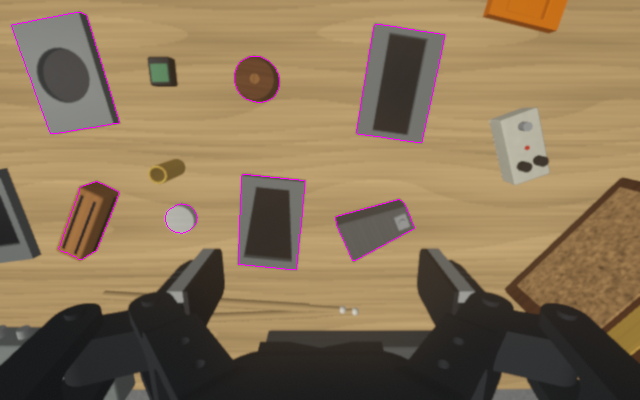

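View pics/seg2.png

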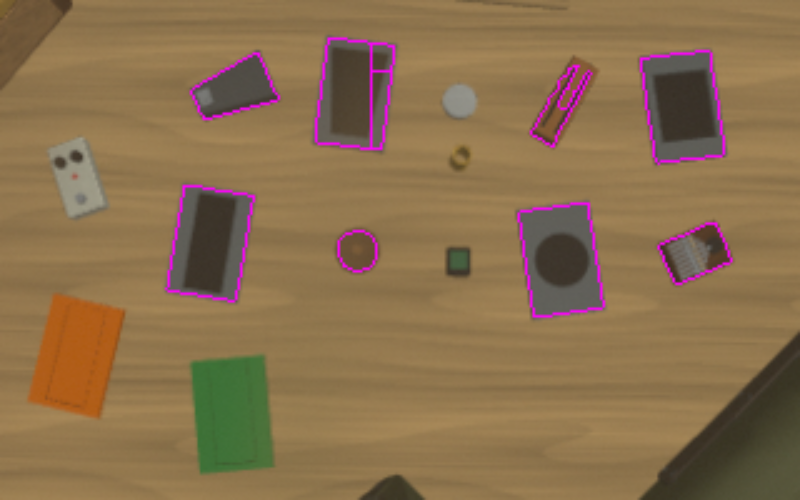

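Run:
```python
from m import *
import pickle
c=pickle.load(open("w1.pkl","rb")); c0=pickle.load(open("w0.pkl","rb"))
a=cv2.resize(c["img"][185:275,320:430],None,fx=5,fy=5,interpolation=cv2.INTER_CUBIC)
b=cv2.resize(c0["img"][170:275,330:430],None,fx=5,fy=5,interpolation=cv2.INTER_CUBIC)[:, :]
a=cv2.convertScaleAbs(a,alpha=1.6); save("cowz",a); save("wbz",b)
```

```text
(no output)
```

View pics/cowz.png

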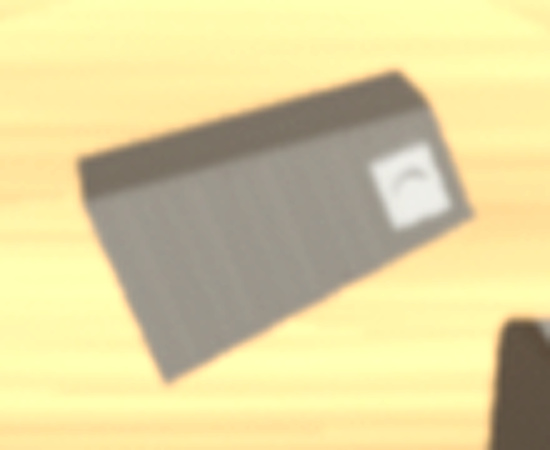

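View pics/wbz.png

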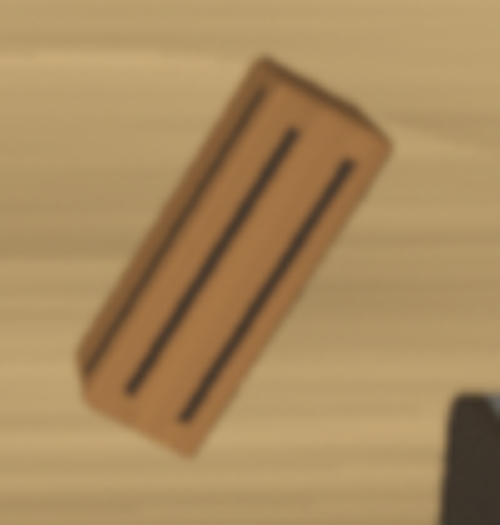

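```bash
cat > pp.py <<'E'
from m import *
D=np.deg2rad
def ik6(x,y,z,yaw):
    q=robot.inverse_kinematics([x,y,z],quat(yaw)); return None if q is None else q
def plan(p,yp,t,yt,sym):
    # sym: object half-turn symmetric
    best=None
    for a in (0,np.pi,-np.pi):
        for b in ((0,np.pi,-np.pi) if sym else (0,)):
            dy=(yt-yp+np.pi)%(2*np.pi)-np.pi+b
            y1=yp+a; y2=y1+dy
            j1=[np.arctan2(q[1],q[0])+.35 for q in (p,t)]
            s=[y1-np.pi-j1[0],y2-np.pi-j1[1]]
            c=max(abs(v) for v in s)
            # continuous j6 w/o wrap: try wrapping each
            s=[(v+np.pi)%(2*np.pi)-np.pi for v in s]; c=max(abs(v) for v in s)+.2*abs(s[1]-s[0])
            if best is None or c<best[0]: best=(c,y1,y2,s)
    return best
def st(tag):
    s=robot.read_state(); print(tag,"t",round(s["time_s"],1),"tcp",s["tool_pos"].round(4),"w",round(s["gripper_width"],4),"F",s["wrist_force"].round(1),"j6",round(s["joint_pos"][5],2))
def pick(p,yaw,z,strength=40,hi=.16):
    robot.movep([p[0],p[1],hi],quat(yaw))
    r=robot.move_straight([p[0],p[1],z],rate=.12,max_force=15); st(f"down hit={r}")
    if r: return False
    robot.close(strength); st("closed")
    robot.move_straight([p[0],p[1],hi],rate=.12); st("lifted"); return True
def place(t,yaw,z,hi=.16):
    robot.movep([t[0],t[1],hi],quat(yaw))
    robot.move_straight([t[0],t[1],z+.03],rate=.15)
    r=robot.move_straight([t[0],t[1],z+.0065],rate=.04,max_force=12); st(f"placed hit={r}")
    return r
def release(t,hi=.2):
    robot.gripper_open(); robot.move_straight([t[0],t[1],hi],rate=.15); st("released")
E
python3 - <<'E'
from pp import *
b=plan((.619,-.1301),D(-29+90),(.4324,.3145),D(-8.1+90),True); print(b)
ok=pick((.619,-.1301),b[1],.013)
if ok: r=place((.4324,.3145),b[2],.013)
c=vision.read_camera("scene"); save("p1",c["img"])
c=vision.read_camera("wrist"); save("p1w",c["img"])
E
```

```text
(np.float64(1.016058454580524), np.float64(4.206243497306334), np.float64(4.571017310973149), [np.float64(0.9218132320023722), np.float64(0.45058711911161264)])
down hit=False t 8.0 tcp [ 0.6196 -0.1302  0.0141] w 0.085 F [-0.2 -0.1  0.3] j6 0.96
closed t 8.7 tcp [ 0.62   -0.1305  0.0146] w -0.0005 F [ 0.6 -0.8  5.4] j6 0.96
lifted t 10.1 tcp [ 0.6186 -0.13    0.1588] w -0.0001 F [-0.8 -0.6  0.2] j6 0.96
placed hit=False t 13.5 tcp [0.4325 0.3145 0.0196] w 0.0001 F [ 0.5 -0.2 -0.4] j6 0.42
```

View pics/p1.png

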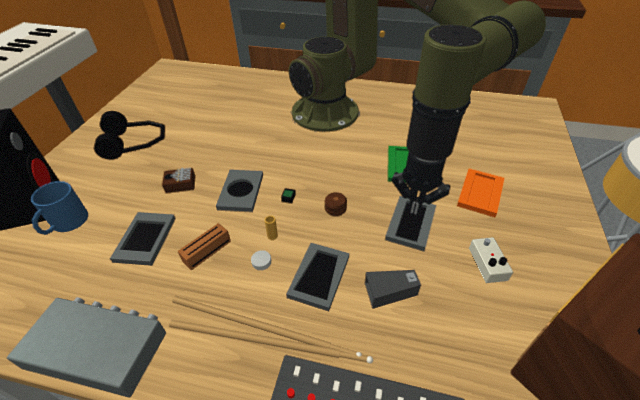

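View pics/p1w.png

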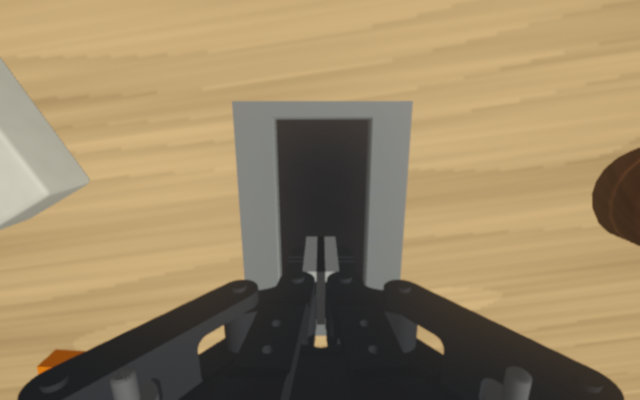

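Run:
```python
from pp import *
import pickle
release((.4324,.3145),.25)
robot.movep([.56,-.16,.28],quat(np.pi/2)); robot.pause(.2)
st("")
c=vision.read_camera("wrist"); save("w2",c["img"]); pickle.dump(c,open("w2.pkl","wb"))
```

```text
released t 16.1 tcp [0.4322 0.3144 0.249 ] w 0.0853 F [-1.3 -0.2  0.5] j6 0.42
 t 18.1 tcp [ 0.5601 -0.1594  0.2799] w 0.0853 F [-0.2 -0.2 -0.5] j6 -1.64
```

View pics/w2.png

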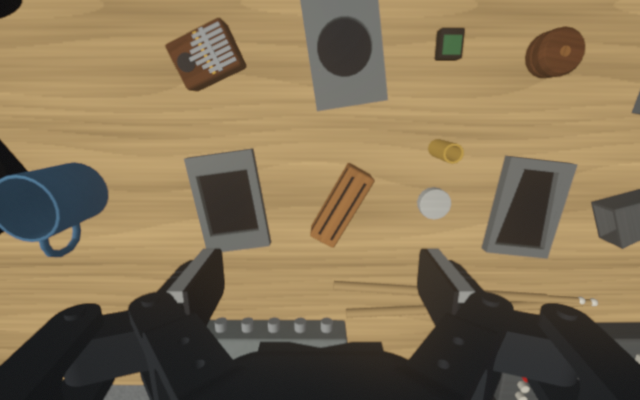

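Run:
```python
from pp import *
import pickle
c=pickle.load(open("w2.pkl","rb"))
for n,s,h in [("wb",(342,205),.04),("i_kal",(228,200),.016),("tin",(434,204),.016),("kal",(205,55),.034)]:
    ct=seg(c,s,half=60); a,b,ang,cen,P=rect(c,ct,h/2); print(n,np.round(a,1),np.round(b,1),round(ang,1),np.round(cen,1))
save("wb2z",cv2.resize(c["img"][150:260,290:400],None,fx=5,fy=5,interpolation=cv2.INTER_CUBIC))
```

```text
wb [ 619.6 -130.3] [113.   43.1] -29.3 [ 616.  -129.2]
i_kal [ 627.6 -297. ] [155.4 119.1] 7.2 [ 623.  -288.3]
tin [620.2   1.2] [48.  42.7] 54.5 [620.    1.4]
kal [ 429.5 -299.6] [82.6 65.3] -66.1 [ 429.3 -299.4]
```

View pics/wb2z.png

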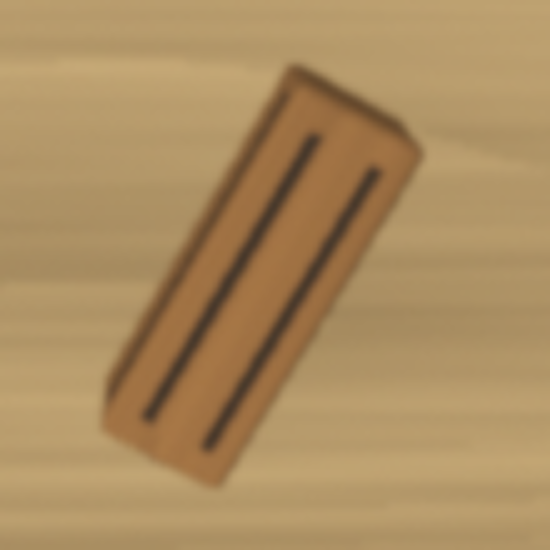

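Run:
```python
from pp import *
import pickle
print(robot.tcp_to_grasp)
c=vision.read_camera("wrist"); s=robot.read_state(); R=jaw(s["orientation"]); p=s["tool_pos"]
print(R.round(3))
for d in (-.045,-.03,-.019,0,.013,.03): print(d,proj(c,p+R[:,2]*d).round(0), proj(c,p+R[:,2]*d+R[:,1]*.0425).round(0))
v=c["img"].copy()
save("tips",cv2.resize(v[230:330,180:480],None,fx=2.5,fy=2.5))
```

```text
-0.0187
[[-1.    -0.001 -0.   ]
 [-0.001  1.     0.   ]
 [ 0.     0.    -1.   ]]
-0.045 [[318. 277.]] [[420. 277.]]
-0.03 [[318. 261.]] [[410. 260.]]
-0.019 [[319. 251.]] [[404. 250.]]
0 [[319. 236.]] [[396. 236.]]
0.013 [[319. 228.]] [[391. 228.]]
0.03 [[319. 218.]] [[385. 218.]]
```

View pics/tips.png

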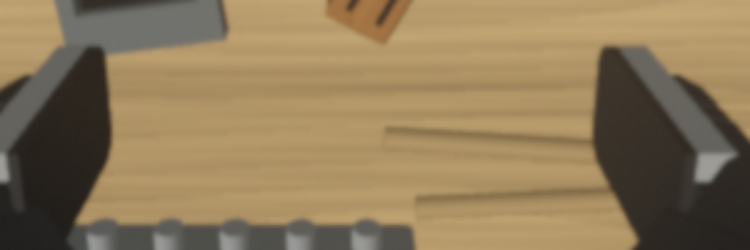

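Run:
```python
from pp import *
p=(.6195,-.1303); b=plan(p,D(61),(.4324,.3145),D(81.9),True)
robot.movep([*p,.12],quat(b[1])); robot.move_straight([*p,.02],rate=.12,max_force=15)
c=vision.read_camera("wrist"); save("q0",c["img"]); c=vision.read_camera("scene"); 
save("q0s",cv2.resize(c["img"][150:300,120:330],None,fx=3.5,fy=3.5)); st("")
```

```text
t 21.5 tcp [ 0.6202 -0.1303  0.0213] w 0.0852 F [-0.3  0.  -0.3] j6 0.96
```

View pics/q0.png

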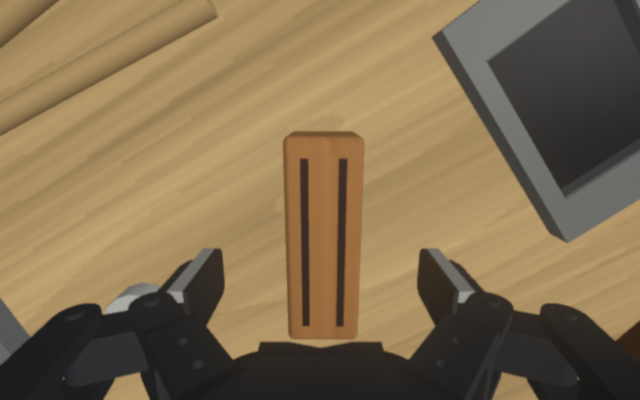

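View pics/q0s.png

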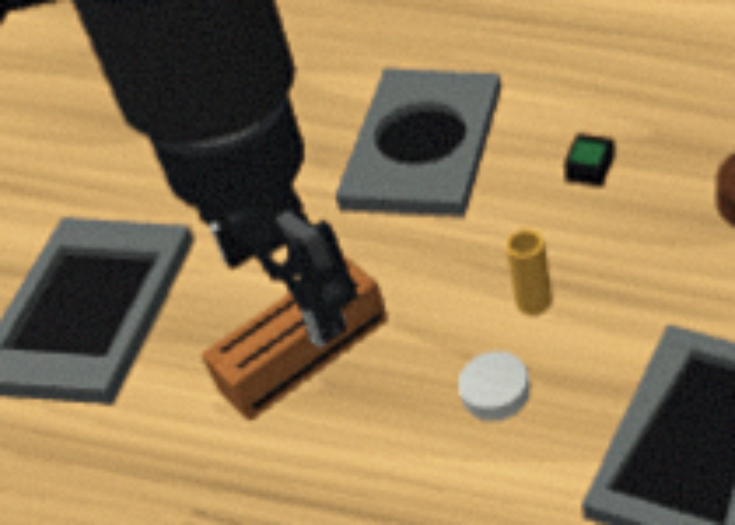

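Run:
```python
from pp import *
p=(.6195,-.1303)
r=robot.move_straight([*p,.005],rate=.1,max_force=15); st(r)
robot.close(50); st("closed"); 
c=vision.read_camera("wrist"); save("q1",c["img"]); c=vision.read_camera("scene"); 
save("q1s",cv2.resize(c["img"][150:300,120:330],None,fx=3.5,fy=3.5)); st("")
```

```text
False t 21.8 tcp [ 0.6188 -0.1303  0.0041] w 0.0856 F [-0.5 -0.4  0.5] j6 0.96
closed t 22.3 tcp [ 0.62   -0.1303  0.0058] w 0.0361 F [-0.5 -0.   3.1] j6 0.96
 t 22.4 tcp [ 0.62   -0.1303  0.0058] w 0.0365 F [0.4 0.3 3.5] j6 0.96
```

View pics/q1.png

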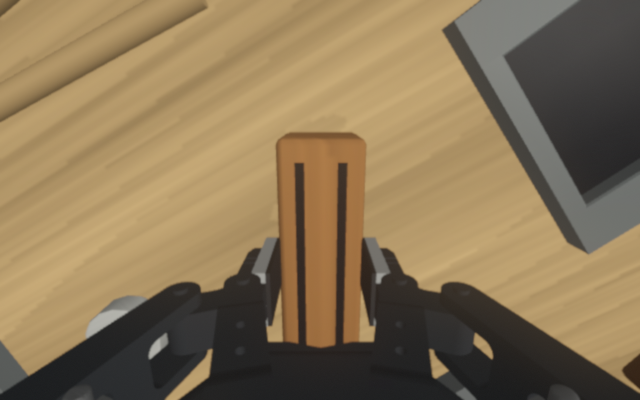

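View pics/q1s.png

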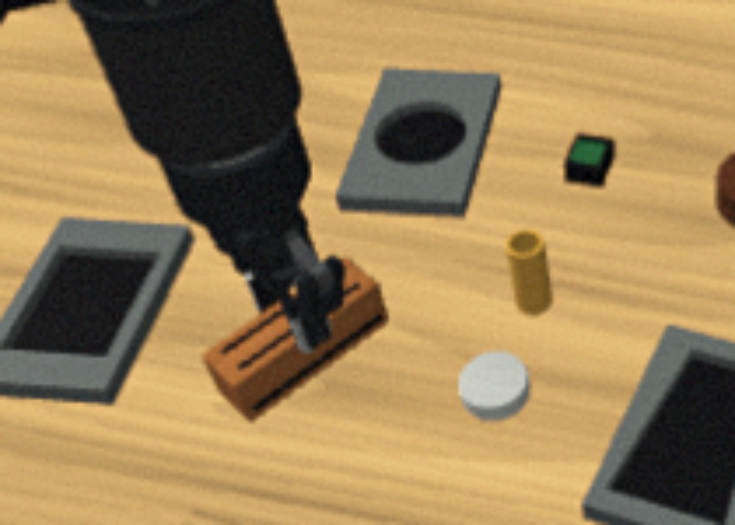

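Run:
```python
from pp import *
p=(.6195,-.1303); t=(.4324,.3145); b=plan(p,D(61),t,D(81.9),True)
robot.move_straight([*p,.15],rate=.15); st("lift")
if robot.read_state()["gripper_width"]>.03:
    robot.movep([*t,.15],quat(b[2])); st("over")
    robot.move_straight([*t,.045],rate=.15)
    r=robot.move_straight([*t,.0155],rate=.04,max_force=10); st(r)
    c=vision.read_camera("wrist"); save("q2",c["img"]); c=vision.read_camera("scene"); 
    save("q2s",cv2.resize(c["img"][130:280,330:540],None,fx=3.5,fy=3.5))
```

```text
lift t 23.5 tcp [ 0.6189 -0.1301  0.1483] w 0.0366 F [-0.8  0.1 -2.1] j6 0.96
over t 25.3 tcp [0.4329 0.3139 0.15  ] w 0.0366 F [-0.6  1.1 -1.8] j6 0.42
False t 27.0 tcp [0.4326 0.3146 0.0158] w 0.0359 F [0.3 0.6 0.1] j6 0.42
```

View pics/q2.png

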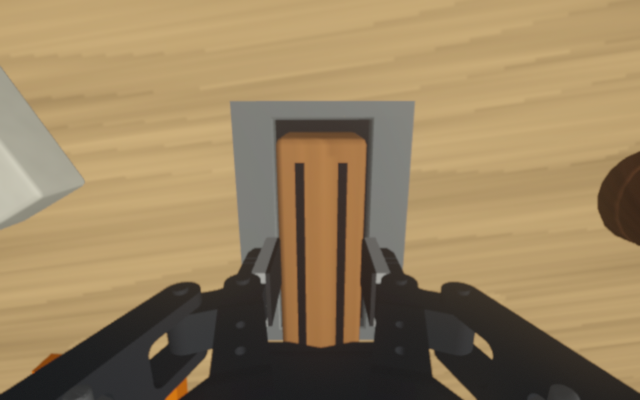

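View pics/q2s.png

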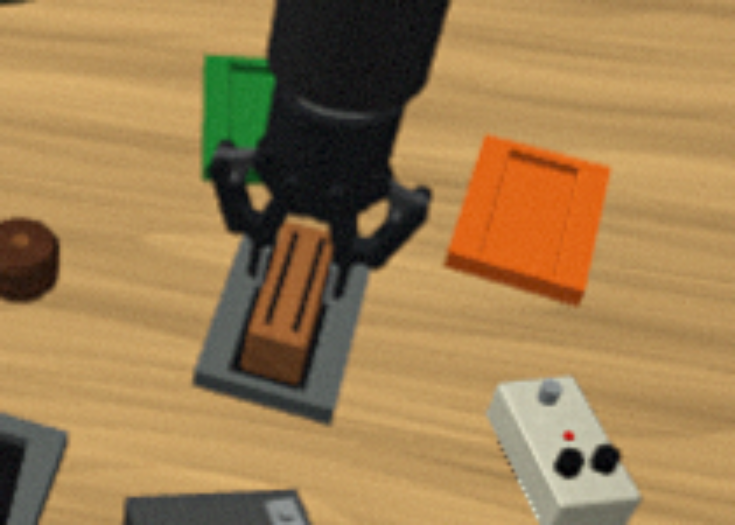

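Run:
```python
from pp import *
import pickle
t=(.4324,.3145)
release(t,.2)
# kalimba next; view wb on the way
robot.movep([.50,.24,.28],quat(np.pi/2)); robot.pause(.1)
c=vision.read_camera("wrist"); save("w3",c["img"]); pickle.dump(c,open("w3.pkl","wb"))
# cowbell corners
c=pickle.load(open("w1.pkl","rb"))
P=onplane(c,np.array([(90,198),(168,382),(430,105),(472,214)])/5+[320,185],.04)*1000
print(P.round(1)); m=(P[0]+P[1])/2; n=(P[2]+P[3])/2
print("cow",(m+n)/2,np.degrees(np.arctan2(*(m-n)[::-1])),np.linalg.norm(m-n),np.linalg.norm(P[0]-P[1]),np.linalg.norm(P[2]-P[3]))
```

```text
released t 29.0 tcp [0.432  0.3143 0.1988] w 0.0854 F [0.7 0.5 0.1] j6 0.42
[[618.4 234.5]
 [674.8 257.7]
 [591.5 327.6]
 [623.4 341.6]]
cow [627.02712271 290.33384182] -66.11417863668245 96.79937853306629 60.97259110238951 34.838691655032186
```

View pics/w3.png

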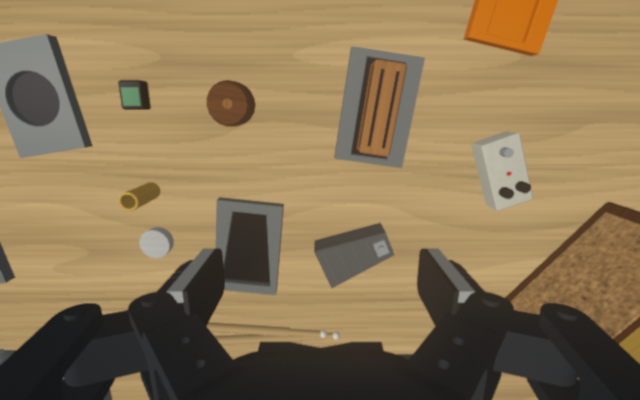

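```bash
cat >> pp.py <<'E'
def job(p,yp,t,yt,sym,tag,zp=.005,dz=.0095,wmin=.03,strength=50):
    b=plan(p,yp,t,yt,sym); print(b[3])
    robot.movep([*p,.13],quat(b[1]))
    r=robot.move_straight([*p,zp],rate=.13,max_force=15); st(f"down {r}")
    if r: return
    robot.close(strength); st("closed")
    robot.move_straight([*p,.13],rate=.15); st("lift")
    if robot.read_state()["gripper_width"]<wmin: print("MISSED"); return
    robot.movep([*t,.13],quat(b[2]))
    robot.move_straight([*t,zp+.035],rate=.15)
    r=robot.move_straight([*t,zp+dz],rate=.04,max_force=10); st(f"placed {r}")
    c=vision.read_camera("wrist"); save(tag+"w",c["img"]); c=vision.read_camera("scene"); save(tag+"s",c["img"])
E
python3 - <<'E'
from pp import *
job((.4296,-.2996),D(-66.2+90),(.620,-.2875),D(7.8+90),True,"kal",wmin=.045)
E
```

```text
[np.float64(0.6743624668033332), np.float64(-1.3504644197638171)]
down False t 35.2 tcp [ 0.4302 -0.2999  0.006 ] w 0.0855 F [ 0.6 -0.3 -0.7] j6 0.64
closed t 36.0 tcp [ 0.4313 -0.3013  0.0085] w 0.0001 F [-1.4 -0.9 10.8] j6 0.64
lift t 37.0 tcp [ 0.429  -0.2992  0.1285] w 0.0 F [-0.1 -0.1 -0.6] j6 0.64
MISSED
```

Run:
```python
from pp import *
import pickle
c=vision.read_camera("wrist"); save("k0",c["img"]); pickle.dump(c,open("k0.pkl","wb"))
```

```text
(no output)
```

View pics/k0.png

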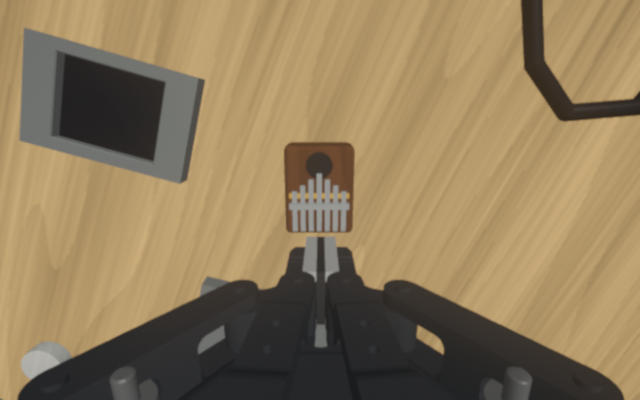

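Run:
```python
from pp import *
c=vision.read_camera("scene"); s=robot.read_state(); p=s["tool_pos"]
v=c["img"].copy()
for d in (0,.01,.02,.03,.04): 
    u=proj(c,p+[0,0,d])[0]; print(d,u.round(1)); 
    cv2.circle(v,tuple(int(k) for k in u.round()),0,(255,0,255),-1)
u=proj(c,p)[0].astype(int)
save("k1",cv2.resize(v[u[1]-60:u[1]+60,u[0]-80:u[0]+80],None,fx=5,fy=5,interpolation=cv2.INTER_NEAREST))
c=vision.read_camera("scene"); P=[.4324,.3145,.0196]; print(proj(c,np.array([P,np.add(P,[0,0,.03])])))
i=cv2.imread("pics/p1.png")[170:240,380:450]; cv2.imwrite("pics/p1z.png",cv2.resize(i,None,fx=8,fy=8,interpolation=cv2.INTER_NEAREST))
```

```text
0 [166.4 146. ]
0.01 [165.2 142.8]
0.02 [163.9 139.4]
0.03 [162.6 136. ]
0.04 [161.3 132.6]
[[411.94538993 217.87890018]
 [413.92380473 209.23761468]]
```

View pics/k1.png

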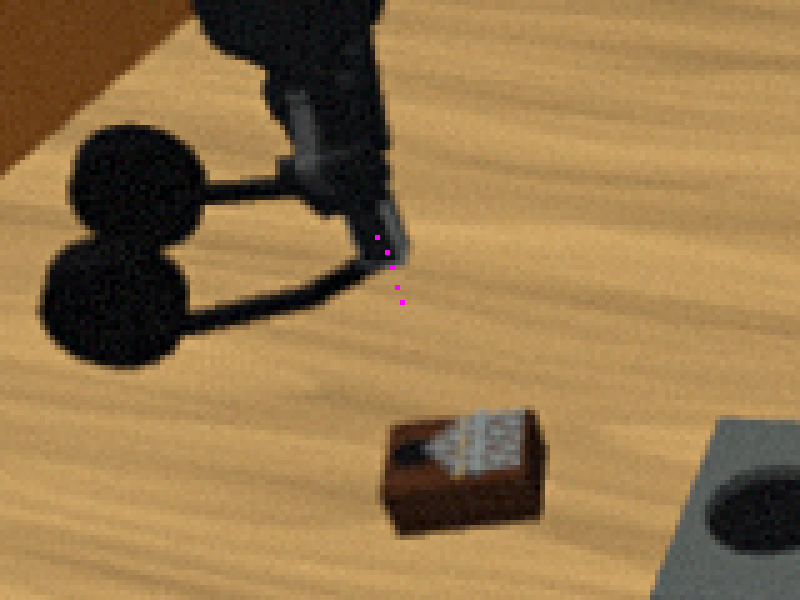

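View pics/p1z.png

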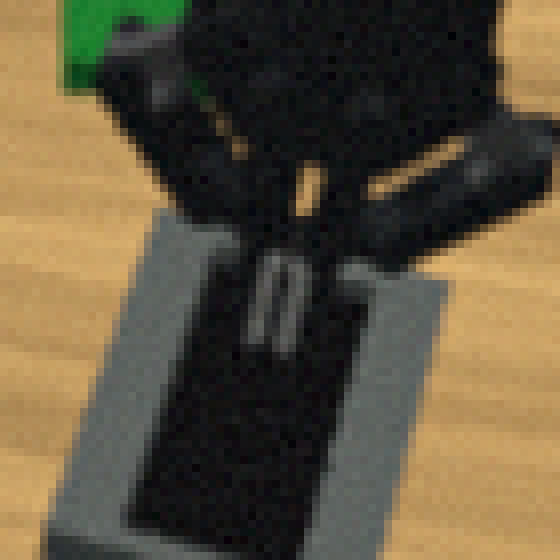

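Run:
```python
from pp import *
robot.move_straight([.45,-.215,.02],rate=.25)
r=robot.move_straight([.45,-.215,-.03],rate=.03,max_force=6); st(r)
c=vision.read_camera("scene"); save("touch",cv2.resize(c["img"][110:220,130:270],None,fx=5,fy=5))
robot.move_straight([.45,-.215,.03],rate=.25); robot.gripper_open(); st("")
```

```text
True t 39.2 tcp [ 0.4499 -0.215  -0.0254] w -0.0001 F [-0.6  0.7  3.5] j6 0.46
 t 40.4 tcp [ 0.45  -0.215  0.03 ] w 0.0854 F [ 0.8 -0.2 -0.8] j6 0.46
```

View pics/touch.png

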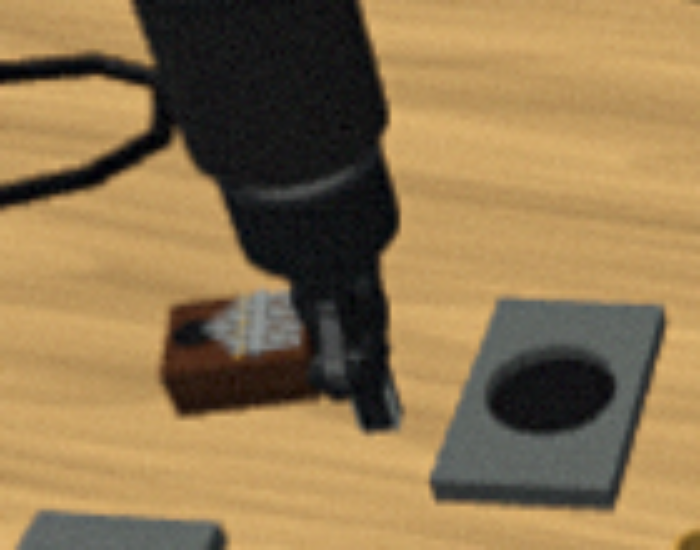

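Run:
```python
from pp import *
import pickle
c=pickle.load(open("k0.pkl","rb"))
ct=seg(c,(319,188),half=48); a,b,ang,cen,P=rect(c,ct,.017); print(np.round(a,1),np.round(b,1),round(ang,1),np.round(cen,1))
job((.4296,-.2996),D(-66.2+90),(.620,-.2875),D(7.8+90),True,"kal",zp=-.014,dz=.0075,wmin=.045)
```

```text
[ 429.1 -296.8] [81.7 61. ] -66.2 [ 429.1 -296.8]
[np.float64(0.6743624668033332), np.float64(-1.3504644197638171)]
down False t 42.2 tcp [ 0.4302 -0.2998 -0.013 ] w 0.0855 F [ 0.3 -0.   0. ] j6 0.64
closed t 42.6 tcp [ 0.4302 -0.2999 -0.013 ] w 0.0569 F [0.8 0.6 4.5] j6 0.64
lift t 43.7 tcp [ 0.429  -0.2992  0.1285] w 0.0567 F [ 0.1  0.8 -2.6] j6 0.64
placed False t 47.1 tcp [ 0.62   -0.2875 -0.0066] w 0.0567 F [ 0.2 -0.5 -1.6] j6 -1.29
```

View pics/kalw.png

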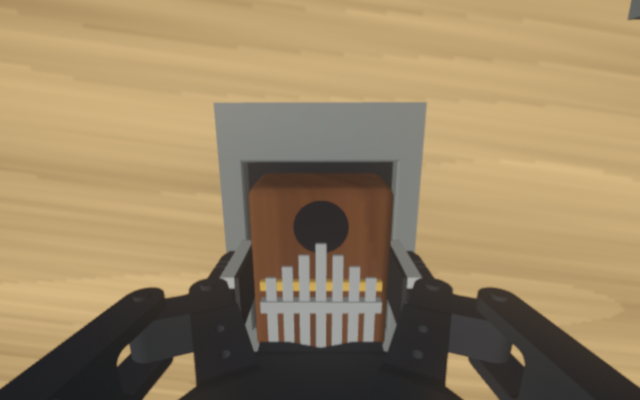

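View pics/kals.png

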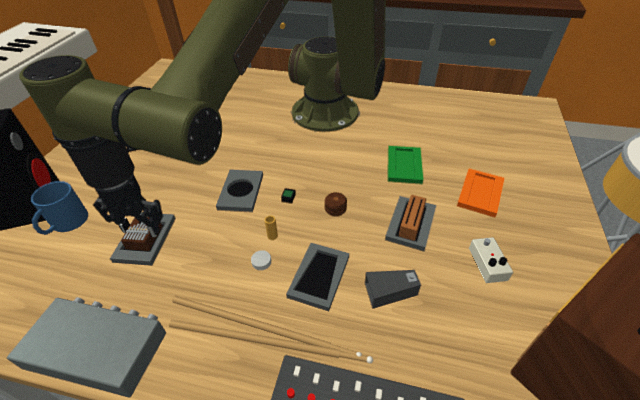

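Run:
```python
from pp import *
release((.62,-.2875),.13)
job((.4254,.1268),D(100),(.4185,-.1290),D(90),True,"cas",zp=-.016,dz=.0075,wmin=.04)
```

```text
released t 48.7 tcp [ 0.6195 -0.2872  0.1284] w 0.0855 F [0.1 0.3 0.3] j6 -1.29
[np.float64(1.1056418325041166), np.float64(1.5197989098116702)]
down False t 51.9 tcp [ 0.426   0.1271 -0.0151] w 0.0853 F [-0.4  0.5  0.1] j6 1.0
closed t 52.3 tcp [ 0.4261  0.1271 -0.0149] w 0.0539 F [-1.  -0.3  5.3] j6 1.0
lift t 53.5 tcp [0.4248 0.1266 0.1286] w 0.0541 F [ 0.4  0.8 -0.8] j6 1.0
placed False t 56.2 tcp [ 0.4186 -0.129  -0.0085] w 0.0542 F [ 0.3  0.3 -2. ] j6 1.4
```

View pics/casw.png

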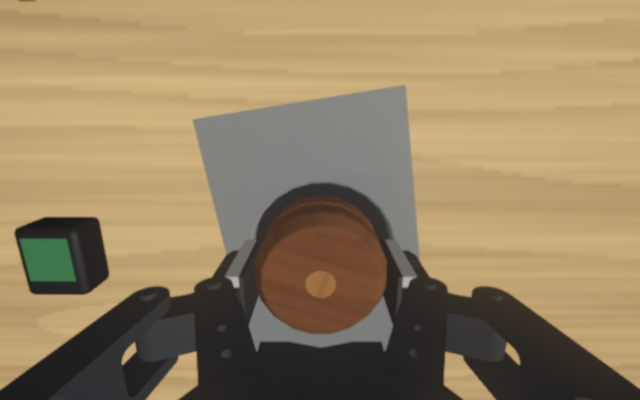

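View pics/cass.png

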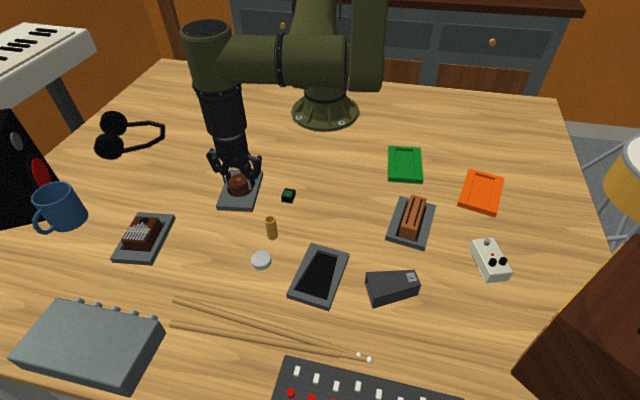

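Run:
```python
from pp import *
release((.4185,-.129),.13)
job((.6270,.2900),D(-66+90),(.6285,.1342),D(-6.3+90),False,"cow",zp=-.013,dz=.0075,wmin=.035,strength=60)
```

```text
released t 57.8 tcp [ 0.418  -0.1289  0.1288] w 0.0855 F [ 0.1  0.1 -0.7] j6 1.4
[np.float64(-0.3643375710109673), np.float64(0.9004753848053504)]
down False t 60.7 tcp [ 0.6277  0.2904 -0.0116] w 0.0858 F [-0.2 -1.   0.1] j6 -0.3
closed t 61.2 tcp [ 0.6277  0.2904 -0.0118] w 0.049 F [0.6 1.5 3.6] j6 -0.3
lift t 62.3 tcp [0.6263 0.2897 0.1281] w 0.0491 F [ 0.9 -0.  -4.3] j6 -0.3
placed False t 65.1 tcp [ 0.6285  0.1342 -0.0056] w 0.0489 F [-0.2 -0.6 -3.2] j6 0.94
```

View pics/coww.png

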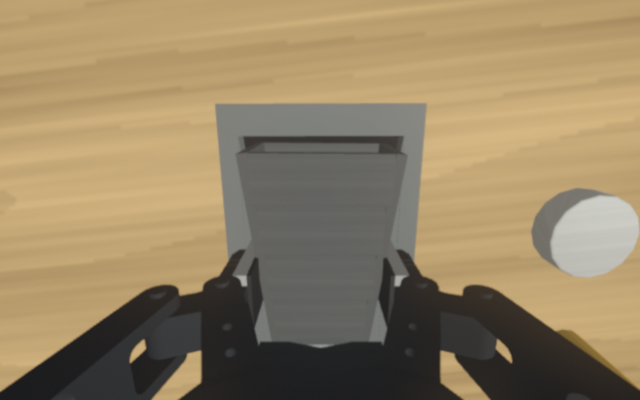

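View pics/cows.png

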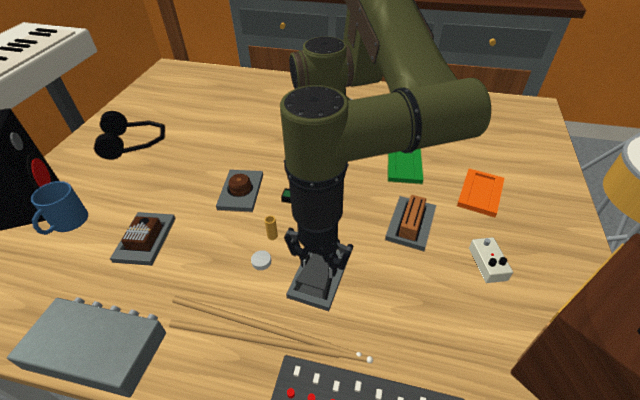

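Run:
```python
from pp import *
import pickle
c=vision.read_camera("wrist"); 
for uv,z,n in [((238,152),.0475,"Lmouth"),((405,152),.0475,"Rmouth"),((243,136),.016,"rec L"),((403,136),.016,"rec R"),((216,104),.016,"out L"),((426,104),.016,"out R")]:
    P=onplane(c,[uv],z)[0]-[.6285,.1342]; a=D(-6.3); R=np.array([[np.cos(a),np.sin(a)],[-np.sin(a),np.cos(a)]]); print(n,(R@P*1000).round(1))
```

```text
Lmouth [51.8 29.7]
Rmouth [ 51.8 -29. ]
rec L [54.8 35. ]
rec R [ 54.8 -35.8]
out L [68.5 45.8]
out R [ 68.4 -44.8]
```

Run:
```python
from pp import *
import pickle
t=np.array([.6285,.1342])+np.array([np.cos(D(-6.3)),np.sin(D(-6.3))])*-.0025
robot.move_straight([*t,-.0065],rate=.02,max_force=10); st("")
release(t,.2)
robot.movep([.53,.21,.30],quat(np.pi/2)); robot.pause(.2); c=vision.read_camera("wrist"); save("f1",c["img"]); pickle.dump(c,open("f1.pkl","wb"))
robot.movep([.53,-.21,.30],quat(np.pi/2)); robot.pause(.2); c=vision.read_camera("wrist"); save("f0",c["img"]); pickle.dump(c,open("f0.pkl","wb"))
c=vision.read_camera("scene"); save("fs",c["img"]); pickle.dump(c,open("fs.pkl","wb")); st("")
save("fsz",cv2.resize(c["img"][150:320,100:440],None,fx=2.35,fy=2.35,interpolation=cv2.INTER_CUBIC))
```

```text
t 65.5 tcp [ 0.6266  0.1346 -0.0057] w 0.0491 F [ 0.7 -0.8 -0.4] j6 0.94
released t 67.5 tcp [0.6256 0.1344 0.1987] w 0.0854 F [0.4 0.2 0.2] j6 0.94
 t 72.4 tcp [ 0.5302 -0.2094  0.3   ] w 0.0852 F [-0.6  0.4  0.5] j6 -1.55
```

View pics/f1.png

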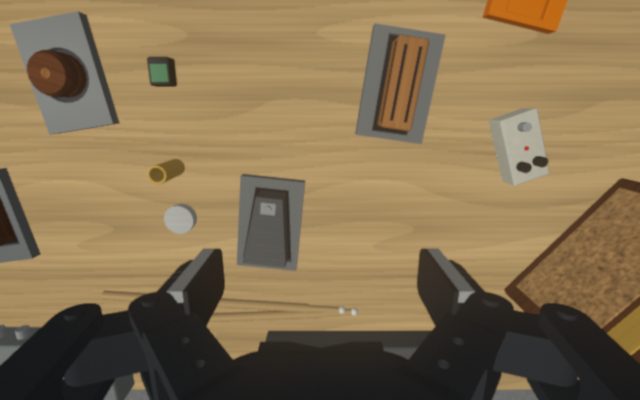

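View pics/f0.png

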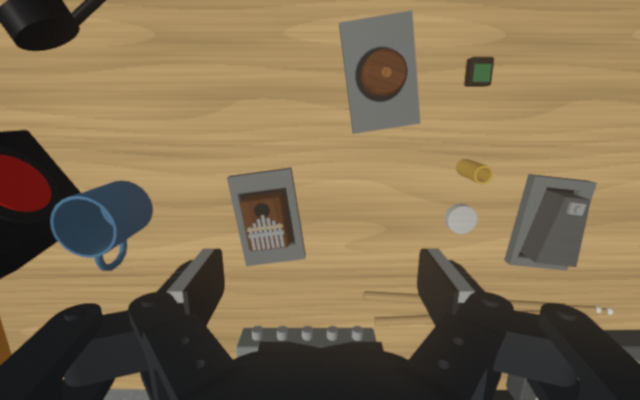

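View pics/fsz.png

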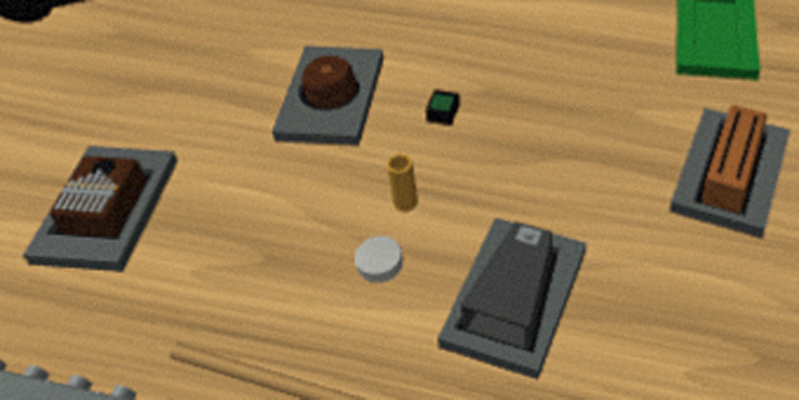

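Run:
```python
from pp import *
import pickle
f1,f0,fs=[pickle.load(open(k+".pkl","rb")) for k in("f1","f0","fs")]
z=lambda im,x,y:cv2.convertScaleAbs(cv2.resize(im[y:y+100,x:x+100],(400,400),interpolation=cv2.INTER_CUBIC),alpha=1.5)
save("cz",np.hstack([z(f1["img"],222,172),z(fs["img"],275,230)]))
save("wz",np.hstack([z(f1["img"],355,30),z(fs["img"],365,180)]))
save("kz",np.hstack([z(f0["img"],220,165),z(fs["img"],95,195)]))
```

```text
(no output)
```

View pics/cz.png

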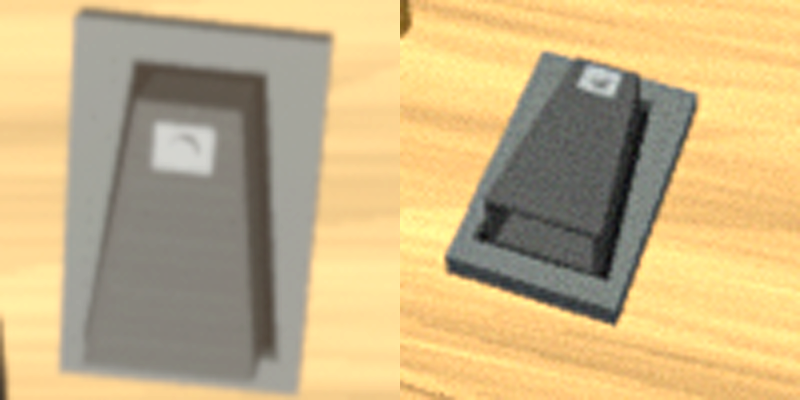

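View pics/wz.png

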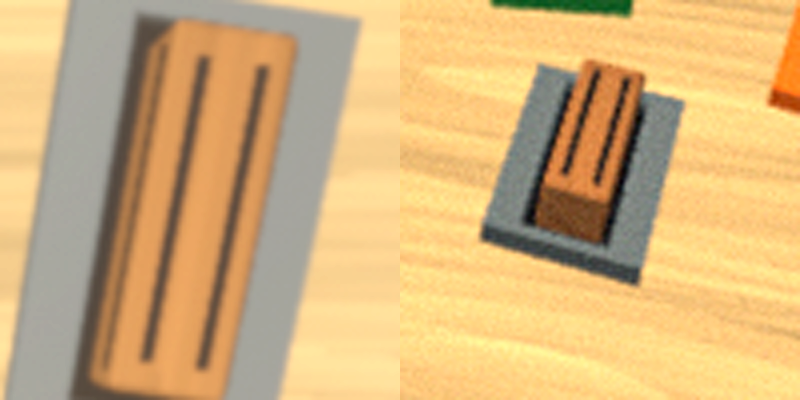

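View pics/kz.png

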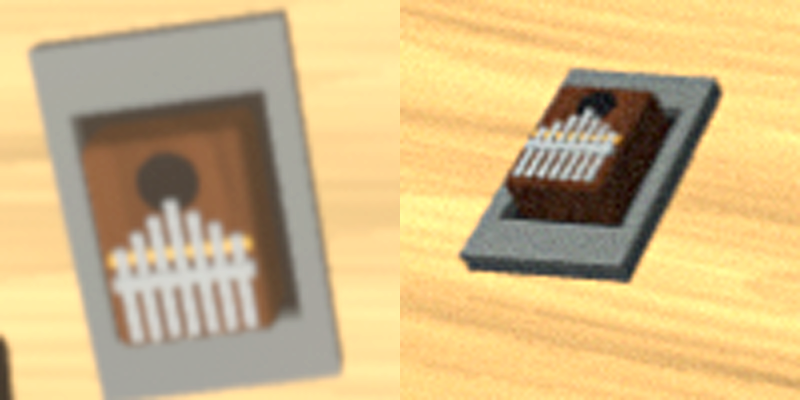

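Run:
```python
from pp import *
import pickle
f1,f0,fs=[pickle.load(open(k+".pkl","rb")) for k in("f1","f0","fs")]
def tri(ca,ua,cb,ub):
    o1,d1=ray(ca,ua); o2,d2=ray(cb,ub); out=[]
    for a,b in zip(d1,d2):
        a=a/np.linalg.norm(a); b=b/np.linalg.norm(b)
        s=np.linalg.lstsq(np.c_[a,-b],o2-o1,rcond=None)[0]; p,q=o1+a*s[0],o2+b*s[1]
        out.append(np.r_[(p+q)/2,np.linalg.norm(p-q)]*1000)
    return np.array(out).round(1)
A=np.array
print(tri(f1,A([(85,360),(252,378),(137,98),(243,112)])/4+[222,172],fs,A([(85,203),(200,232),(170,60),(238,72)])/4+[275,230]))
print(tri(f1,A([(95,380),(225,398),(178,22),(297,40)])/4+[355,30],fs,A([(145,180),(210,195),(185,60),(245,72)])/4+[365,180]))
print(tri(f0,A([(120,345),(270,325),(83,145),(240,120)])/4+[220,165],fs,A([(105,180),(205,187),(165,85),(260,92)])/4+[95,195]))
for k,s in ((f0,(462,219)),(f1,(180,219))):
    a,b,ang,cen,P=rect(k,seg(k,s,half=40),.008); print("tin",np.round(cen,1))
```

```text
[[6.748e+02 9.960e+01 4.090e+01 1.000e-01]
 [6.801e+02 1.601e+02 4.450e+01 0.000e+00]
 [5.775e+02 1.213e+02 4.010e+01 4.000e+00]
 [5.809e+02 1.589e+02 4.540e+01 2.100e+00]]
[[4.818e+02 2.881e+02 4.240e+01 5.300e+00]
 [4.875e+02 3.264e+02 4.620e+01 2.000e-01]
 [3.771e+02 3.057e+02 4.090e+01 0.000e+00]
 [3.825e+02 3.411e+02 4.360e+01 2.000e-01]]
[[ 6.594e+02 -3.089e+02  3.860e+01  4.000e-01]
 [ 6.513e+02 -2.541e+02  3.760e+01  2.700e+00]
 [ 5.861e+02 -3.188e+02  3.560e+01  1.000e+00]
 [ 5.773e+02 -2.638e+02  3.330e+01  6.000e-01]]
tin [619.9   1.3]
tin [619.7   1. ]
```

```bash
python3 -c "
from plant import robot
print(robot.read_state()['time_s']); print(robot.sign_off())"
```

```text
72.3583
the job is handed in; nothing more can be done
None
```

All four instruments are in their matching foam inserts, placed in the order you listed, and I handed the job in at 72.4 s of the 102 s.

**Missed grasps:** The first try on the wood block and the first on the kalimba both closed on nothing, without moving either piece. A gentle touch on the table showed why: the real fingertips sit about 25 mm above the tool position the robot reports. I gripped lower after that. The wood block, already gripped high before I knew this, was released about 3 mm above the bottom of its cut-out and settled in.

**Cowbell:** It sat about 2–3 mm too far toward the wide end, so I slid it back 2.5 mm before letting go.

**Final checks:**
- **Position:** the wrist and scene pictures show all four inside their cut-outs, with the cowbell's mouth at the wide end.
- **Height:** I measured the top corners from two views. All came out within scatter of, or slightly below, the fully-down height:

| Piece | Measured (mm) | Fully down (mm) |
|---|---|---|
| Cowbell | 40–45 | 46 |
| Wood block | 41–46 | 46 |
| Kalimba | 33–39 | 40 |

- **Measurement limits:** readings scatter by about 5 mm, and a few views disagreed by 2–5 mm, so a small tilt would not show.
- **Castanets:** I checked these only by eye, as sitting centred in the round cut-out.
- **Slide and tin:** the tin measured within 0.2 mm of where it started, and the slide is upright at the same spot in the picture.

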